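Gasket and finned cover onto the tilted assembly stand

TASK

Build up the pump's back on the tilted assembly stand: first thread the orange gasket over both steel pins and bring it fully home on the black seat, then thread the finned aluminium cover over the same two pins, fins outward, flat and fully down on the gasket. Let go of both and leave the other things on the bench where they are.

Things in the scene. Friction and masses are not known exactly. Their poses are not given: they have to be found in the camera images.
- seat: Fixed black seat bar of the tilted stand, 122 mm (y) x 36 mm (x), 25 mm proud of a blue panel 170 x 120 mm. Origin: on its face midway between the pins, 140 mm above the bench. z: outward along the pins, 25 degrees from vertical, leaning to the seat's -x, roughly towards the robot; y is level. Two steel pins at y = -45 and +45 mm, 10 mm thick, 40 mm long, the last 10 mm tapering to 4 mm.
- gasket_center (a point): Orange rigid gasket, a flat frame 56 (x) x 130 (y) x 8 mm (z), about 80 g, window 26 x 52 mm, two 14 mm holes at y = -45 and +45 mm. Either way round fits. The point is its centre, 4 mm above its underside; z upward. It lies flat on rest_a, its long edges overhanging 10 mm a side; grip across the 56 mm. Home, this point is 4 mm along the seat's z.
- cover_center (a point): Aluminium cover: plate 64 (x) x 130 (y) x 8 mm (z), about 220 g, two 14 mm holes at y = -45 and +45 mm, six fins on top 13 mm tall over the middle 43 x 56 mm. Either way round fits, fins up. The point is the plate's centre, 4 mm above its underside; z out through the fins. It lies on rest_b, long edges overhanging 14 mm a side; grip across the 64 mm. Home: 12 mm along the seat's z.
- rest_a: Fixed grey rest under the gasket at the start: a bar 36 mm (x) x 122 mm (y), top 30 mm above the bench, on a foot 50 x 136 x 6 mm. Origin under its centre.
- rest_b: Fixed grey rest under the cover at the start, the same as the other rest: bar 36 mm (x) x 122 mm (y), top 30 mm above the bench, foot 50 x 136 x 6 mm. Origin under its centre.
- screwdriver: Bystander: blue-handled screwdriver, 190 long, lying in front of the stand; origin at its underside or axis. Not to be disturbed.
- pump: Bystander: white pump unit 130 x 85 x 38 lying on the bench; origin at its underside or axis. Not to be disturbed.
- adapter: Bystander: black power adapter 85 x 45 x 32; origin at its underside or axis. Not to be disturbed.
- cleaner: Bystander: white bottle 56 across, 150 tall, standing behind the stand; origin at its underside or axis. Not to be disturbed.
- pot: Bystander: yellow cup 70 across, 60 tall; origin at its underside or axis. Not to be disturbed.
- tweezers: Bystander: steel tweezers 140 long lying on the right of the bench; origin at its underside or axis. Not to be disturbed.
- spare_shell: Bystander: white open half-shell 120 x 80 x 30; origin at its underside or axis. Not to be disturbed.
Mind the look-alikes: they are no part of the job. What is shaped like the part that bears cover_center but red is not meant. Leave any blue look-alike of the part that bears gasket_center alone.

How it is judged:
By the outcome, as a careful person would: the job done as asked, in the order asked, and still so for the second after the job is handed in, with the robot touching nothing.
It also fails if it takes over 64 s, if anything falls off the work surface, if the arm or the gripper's body presses on something with over 40 N, if the wrist force passes 120 N, or if a joint passes its speed limit or range.

ROBOT

A 6-joint arm with a two-finger parallel gripper is mounted at the origin on the work surface. World frame = base frame: x ahead of the robot, y to its left, z up, the work surface at z = 0. Lengths are in m, angles in rad, forces in N, time in s.
With the tool pointing down it reaches from about 0.25 to 0.775 m from the base axis. Payload 4 kg.
Tool frame: the origin (TCP) lies where the fingers leave the gripper's body, on its centre line; the fingertips stand 97 mm ahead of it and the grasp point (between the pads) lies 78 mm ahead of it; z points along the fingers, x is the direction in which the jaws open and shut, and the axes are right-handed (so a half turn about z gives the same grasp; the last joint's range is limited). The gripper opens to 94 mm and grips with 3 to 60 N. Pads are 16 mm wide; open, the fingers measure 119 mm over their backs; the gripper's body (75 mm by 177 mm) begins 78 mm behind the grasp point.
Start: joints at [-1.425, 0.087, 1.371, -0, 1.684, -0.103], TCP at [0.135, -0.533, 0.303] pointing down, gripper open.
Joint ranges: [-3.1, 3.1], [-0.76, 2.03], [0.27, 2.55], [-1.08, 4.22], [0.17, 2.65], [-2.57, 2.57]. Speed limits (rad/s): [2.79, 2.79, 3.14, 3.14, 3.14, 3.14].

INTERFACE

Orientations are given as [roll, pitch, yaw] about the fixed x, y, z axes, in that order (R = Rz(yaw) Ry(pitch) Rx(roll)).
In Python, from bench import * gives the robot as it stands.
- The arm moves only by the tool jog_arm, never from a script. Its argument "moves" is a list of rows, each a list of 7 numbers: the turn, a rotation vector about the world's x, y, z in rad, then the shift along the world's x, y, z in mm, then the finger opening in mm, from 0 to 94. In form: [[rx, ry, rz, tx, ty, tz, fingers], ...]. A call has 1 to 12 rows; each row shifts and turns the commanded pose from where the row before left it; what a row does not reach is not made up. A row lasts 1/8 s, in which the tool goes at most 62.5 mm and 10.7 degrees, less where a joint would pass 70% of its speed; a pose out of reach is approached as far as the arm can. A call is refused whole if a number of a shift passes 62.5 or a number of a turn 0.188, either way. A call with a gripper value outside its range is refused whole. The fingers move at their own pace and stop on an object; the grip force is fixed at half the most. Time passes only in rows, so rows that do not move let the fingers close. It gives the time, the measured TCP pose, the force and the opening at its end, in the units of the state.
- get_obs(): the state, without advancing time (a new reading comes with each control period).
- snapshot(name): name is "scene" or "top" or "wrist"; returns the picture (400x640x3 uint8, red, green, blue); there is no depth.
- get_calibration(name): a dict with "camera_matrix" (3x3 intrinsics, pixels), "k1" (the pictures are not rectified: a ray, as slopes to the right and down, at radius r is drawn at 1 + k1 r^2 times it, then the intrinsics apply), "R" (3x3) and "t" (3): a world point X has camera coordinates R X + t. Camera axes: x right, y down, z forward; pixel columns grow to the right and rows downward; lengths in m; the calibration is good to about 2 mm. A picture is of the moment at which its call begins: read the wrist's pose just before it. get_calibration takes no time and is no camera call; for the wrist camera it gives the pose at the moment of the call.
- close_job(): hands the job in, once; it reports no verdict.
Trained networks look in the newest picture that a camera, given by its name, has taken for a name from the list of things; names that differ only in an ending like _2 or _b are one class to them, and where a whole thing is asked for, a point or a joint stands for the part that bears it (a point fixed in the world has none). Each returns a list of dicts, best first, with "conf" (0 to 1); they miss things now and then, are a little off and sometimes report something else, mostly with a low value. They report only what shows in the picture. A call takes as long as a camera call. They do not tell look-alikes from the thing itself.
- look_for(label, camera): "bbox" ([left, top, right, bottom] in pixels, round what is visible of it).
The state is a dict: "time": time; "joint_positions": joint angles; "qvel": joint speeds; "joint_torque": joint torques, N m; "tool_pos": TCP position; "ee_rot": TCP orientation; "wrist_force": force on the tool from outside, world axes, zero at the start; "wrist_torque": the same for the moment, N m; "width": finger opening in m.
Only numpy, scipy, OpenCV 4.12 (cv2) and the standard library are available. Lean on these libraries where they do the work, as an engineer would, in place of code of your own. Each camera call takes 0.05 s, during which the arm holds its last target.

## Working session

There is one attempt and no reset: what is moved stays moved. The work goes in short steps, Python scripts to look and compute and a tool call to move; the robot and the scene stay as the last step left them, time stands still between calls to the robot, and variables do not carry over. Pictures are saved under pics/ and viewed, and the job is handed in when it is done.

Besides the shell and the picture viewer there is one more tool, called after ">>>" in YAML: its name, and indented under it one key for each argument. jog_arm: Moves the arm, as the interface text tells. Its arguments: {"type":"object","properties":{"moves":{"type":"array","items":{"type":"array","items":{"type":"number"}}}},"required":["moves"]}

```bash
ls; mkdir -p pics
python3 - <<'E'
from bench import *
import cv2
for n in ("scene","top","wrist"):
    im=snapshot(n); cv2.imwrite(f"pics/{n}0.png",im[:,:,::-1])
    c=get_calibration(n); print(n,c)
o=get_obs(); print(o)
E
```

```text
pics
scene {'camera_matrix': array([[496.53294353,   0.        , 317.2293365 ],
       [  0.        , 496.53294353, 194.1689736 ],
       [  0.        ,   0.        ,   1.        ]]), 'k1': -0.14156097218612063, 'R': array([[ 0.62420973,  0.78124046,  0.00505519],
       [ 0.52194375, -0.41219998, -0.74677031],
       [-0.58132343,  0.46877982, -0.66506281]]), 't': array([-0.34517313, -0.20390965,  1.65817183])}
top {'camera_matrix': array([[519.09146666,   0.        , 326.62462624],
       [  0.        , 519.09146666, 196.33713399],
       [  0.        ,   0.        ,   1.        ]]), 'k1': -0.10547372697207105, 'R': array([[ 0.02898207, -0.99953621, -0.00934864],
       [-0.99193537, -0.0276047 , -0.12370204],
       [ 0.12338661,  0.01285839, -0.99227537]]), 't': array([-0.01709598,  0.58069491,  1.46670179])}
wrist {'camera_matrix': array([[290.72919387,   0.        , 317.54605805],
       [  0.        , 290.72919387, 196.66466417],
       [  0.        ,   0.        ,   1.        ]]), 'k1': 0.015434957581498283, 'R': array([[ 0.24612483, -0.96923413, -0.00278725],
       [-0.92739654, -0.23633457,  0.28996832],
       [-0.28170592, -0.06878351, -0.95703218]]), 't': array([-0.54963967, -0.0310499 ,  0.39283802])}
{'time': 0.15, 'joint_positions': array([-1.42509033e+00,  8.78180238e-02,  1.37187889e+00, -2.87107280e-07,
        1.68362595e+00, -1.03064710e-01]), 'qvel': array([ 0.00150307, -0.00199053, -0.00328655,  0.00126663,  0.00041627,
        0.00039121]), 'joint_torque': array([ 2.64117698e-03, -3.40644121e+01, -3.02791965e+01,  7.20852823e-02,
        3.05380393e-02, -1.15044827e-04]), 'tool_pos': array([ 0.13539416, -0.53281234,  0.30176931]), 'ee_rot': array([-3.14141493e+00,  1.72106376e-03, -1.32202550e+00]), 'wrist_force': array([-0.12261135,  0.78618178, -0.04592127]), 'wrist_torque': array([-0.02904475, -0.00120586, -0.00665959]), 'width': 0.0935616059280355}
```

View pics/top0.png

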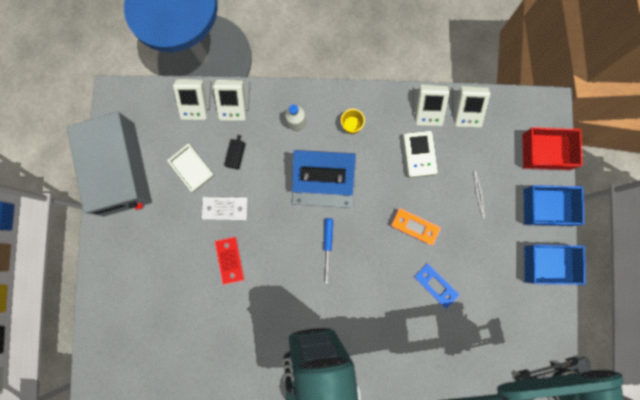

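View pics/scene0.png

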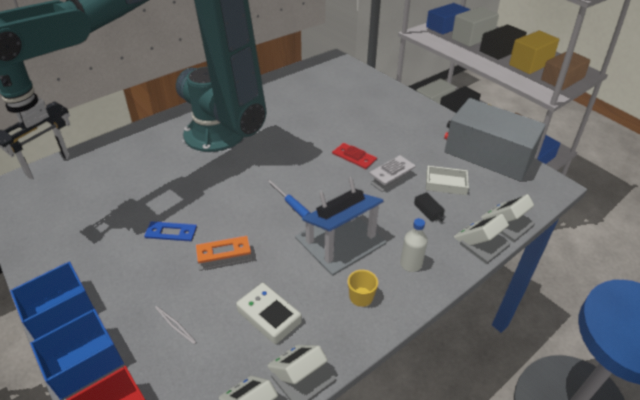

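View pics/wrist0.png

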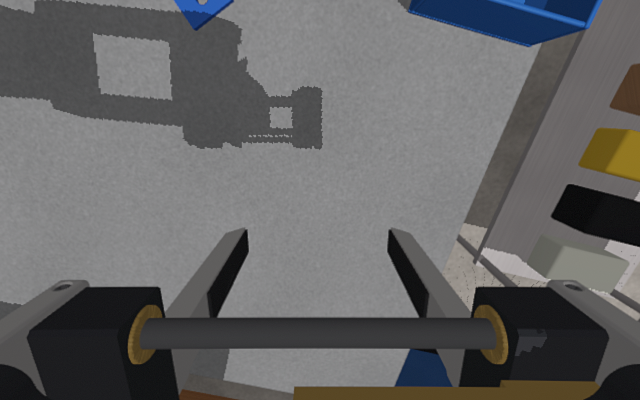

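Run:
```python
from bench import *
for n in ("top","scene"):
  for l in ("seat","gasket_center","cover_center","rest_a"):
    print(n,l,[(d['bbox'],round(d['conf'],2)) for d in look_for(l,n)])
```

```text
top seat [([291.8, 149.3, 355.2, 196.8], 0.82)]
top gasket_center [([391.4, 207.1, 442.6, 244.0], 0.83), ([415.2, 266.5, 455.9, 311.0], 0.68), ([324.0, 215.8, 333.2, 281.8], 0.35)]
top cover_center [([215.0, 238.0, 244.1, 281.1], 0.79), ([203.6, 196.0, 249.7, 220.0], 0.64), ([342.9, 109.6, 366.0, 133.0], 0.51), ([170.2, 148.2, 213.5, 192.2], 0.28)]
top rest_a [([392.9, 218.5, 433.6, 236.2], 0.5), ([291.1, 148.4, 357.3, 197.0], 0.45)]
scene seat [([303.7, 180.7, 383.3, 232.6], 0.77)]
scene gasket_center [([196.1, 235.0, 248.6, 264.2], 0.93), ([145.5, 222.7, 199.4, 243.2], 0.93)]
scene cover_center [([330.6, 141.6, 377.3, 168.4], 0.97), ([370.7, 153.2, 413.9, 183.6], 0.74)]
scene rest_a [([195.4, 245.0, 251.6, 273.1], 0.73), ([370.5, 171.3, 411.2, 191.6], 0.61)]
```

```bash
cat > h.py <<'E'
import numpy as np, cv2
from scipy.spatial.transform import Rotation as Rot
def dist(c): return np.array([c['k1'],0,0,0,0.])
def proj(c,X):
    X=np.atleast_2d(np.asarray(X,float))
    return cv2.projectPoints(X.reshape(-1,1,3),cv2.Rodrigues(c['R'])[0],c['t'],c['camera_matrix'],dist(c))[0].reshape(-1,2)
def ray(c,uv):
    uv=np.atleast_2d(np.asarray(uv,float))
    n=cv2.undistortPoints(uv.reshape(-1,1,2),c['camera_matrix'],dist(c)).reshape(-1,2)
    d=np.c_[n,np.ones(len(n))]@c['R']; o=-c['R'].T@c['t']
    return o,d
def onz(c,uv,z):
    o,d=ray(c,uv); s=(z-o[2])/d[:,2]; return o+s[:,None]*d
E
python3 - <<'E'
from bench import *
from h import *
t=cv2.imread("pics/top0.png")
a=cv2.resize(t[190:260,375:475],None,fx=4,fy=4,interpolation=2); b=cv2.resize(t[190:260,185:285],None,fx=4,fy=4,interpolation=2)
cc=cv2.resize(t[140:215,270:370],None,fx=4,fy=4,interpolation=2)
cv2.imwrite("pics/crop.png",np.vstack([np.hstack([a,b]),np.hstack([cc[:280],cc[:280]*0])]))
c=get_calibration("top")
hsv=cv2.cvtColor(t,cv2.COLOR_BGR2HSV)
m=cv2.inRange(hsv,(8,150,120),(20,255,255)); m[:, :380]=0;m[:,450:]=0;m[:200]=0;m[260:]=0
cnt=max(cv2.findContours(m,0,1)[0],key=cv2.contourArea)
p=onz(c,cnt.reshape(-1,2),.038)[:,:2].astype(np.float32); print(cv2.minAreaRect(p))
r=onz(c,[[203,198],[247,198],[247,220],[203,220]],.034);print(r, r.mean(0))
print(onz(c,[[324,174]],.14))
E
```

```text
((0.5005203485488892, -0.2577835023403168), (0.1300523579120636, 0.05489245057106018), 66.32003784179688)
[[0.56624944 0.36036363 0.034     ]
 [0.56987556 0.23083411 0.034     ]
 [0.5057933  0.22780451 0.034     ]
 [0.50190515 0.35666424 0.034     ]] [0.53595586 0.29391662 0.034     ]
[[0.62874622 0.00692843 0.14      ]]
```

View pics/crop.png

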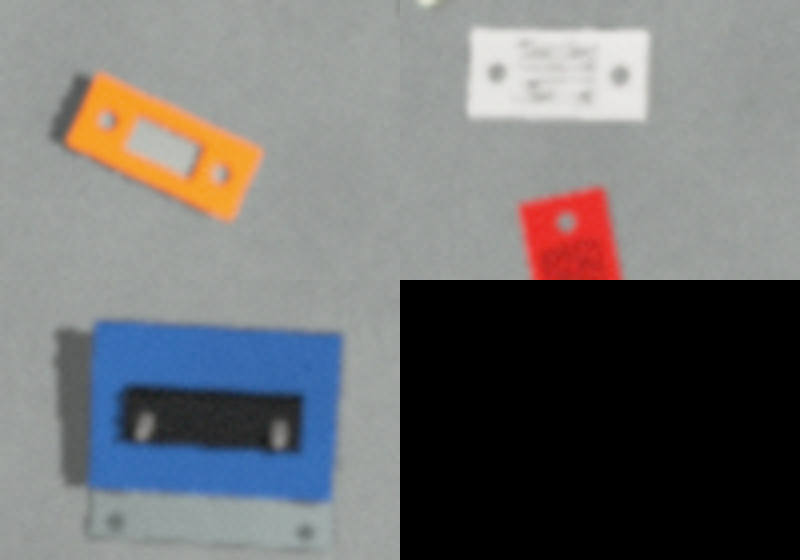

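Candidates for the gasket are orange (415,226) and blue (436,285). The orange one fits, because blue is ruled out. Candidates for the cover are silver (225,208) and red (230,260). The silver one fits, since red is ruled out, and the crop shows its two holes and fins. The next step is to hover over the gasket.

>>> jog_arm:
  moves:
    - [0,0,0.113,46,34,-6,94]
    - [0,0,0.113,46,34,-6,94]
    - [0,0,0.113,46,34,-6,94]
    - [0,0,0.113,46,34,-6,94]
    - [0,0,0.113,46,34,-6,94]
    - [0,0,0.113,46,34,-6,94]
    - [0,0,0.113,46,34,-6,94]
    - [0,0,0.113,43,36,-6,94]
    - [0,0,0,0,0,0,94]
    - [0,0,0,0,0,0,94]

```text
time: 1.8
tool_pos: [0.5002, -0.2593, 0.2547]
ee_rot: [3.141, 0.0, -0.418]
wrist_force: [0.0, 0.2, -0.1]
width: 0.0939
```

```bash
cat > snap.py <<'E'
import sys,pickle
from bench import *
from h import *
def snap(cam,name):
    o=get_obs(); c=get_calibration(cam); im=snapshot(cam)[:,:,::-1].copy()
    cv2.imwrite(f"pics/{name}.png",im); pickle.dump((o,c),open(f"pics/{name}.pkl","wb"))
    print(name,round(o['time'],2),o['tool_pos'].round(4),o['ee_rot'].round(4),o['width'].round(4),o['wrist_force'].round(1))
for a in sys.argv[1:]:
    cam,name=a.split(":"); snap(cam,name)
E
python3 snap.py wrist:w1
```

```text
Traceback (most recent call last):
  File "snap.py", line 9, in <module>
    cam,name=a.split(":"); snap(cam,name)
                           ~~~~^^^^^^^^^^
  File "snap.py", line 7, in snap
    print(name,round(o['time'],2),o['tool_pos'].round(4),o['ee_rot'].round(4),o['width'].round(4),o['wrist_force'].round(1))
                                                                              ^^^^^^^^^^^^^^^^
AttributeError: 'float' object has no attribute 'round'
```

View pics/w1.png

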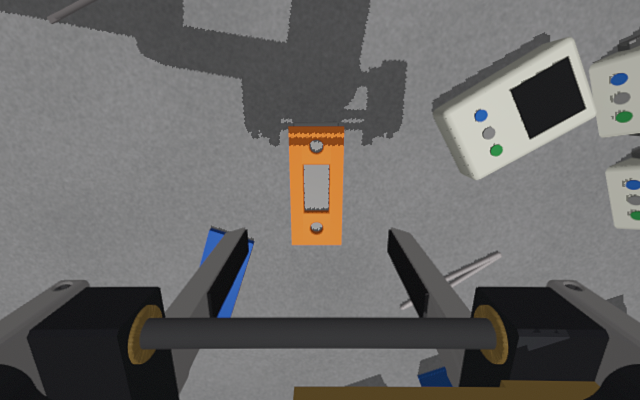

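The wrist view shows the orange gasket at about (317,187), with holes at (316,147) and (316,228), already aligned with the jaws. The blue look-alike sits outside the left finger.

```bash
sed -i "s/o\['width'\].round(4)/round(float(o['width']),4)/" snap.py
cat > gk.py <<'E'
import sys,pickle
from h import *
def orange(name,z,roi=(slice(100,260),slice(260,380))):
    im=cv2.imread(f"pics/{name}.png"); o,c=pickle.load(open(f"pics/{name}.pkl","rb"))
    hsv=cv2.cvtColor(im,cv2.COLOR_BGR2HSV)
    m=cv2.inRange(hsv,(5,120,60),(25,255,255)); mm=m*0; mm[roi]=m[roi]
    cs,hh=cv2.findContours(mm,cv2.RETR_CCOMP,cv2.CHAIN_APPROX_NONE)
    i=max(range(len(cs)),key=lambda k:cv2.contourArea(cs[k]))
    p=onz(c,cs[i].reshape(-1,2),z)[:,:2].astype(np.float32)
    print("outer",cv2.minAreaRect(p))
    for k,q in enumerate(cs):
        if hh[0,k,3]==i and cv2.contourArea(q)>20:
            M=cv2.moments(q);uv=[M['m10']/M['m00'],M['m01']/M['m00']];print("hole",np.round(uv,1),cv2.contourArea(q),onz(c,[uv],z)[0].round(4))
    return o,c
if __name__=="__main__":
    o,c=orange(sys.argv[1],float(sys.argv[2])); R=Rot.from_euler('xyz',o['ee_rot']).as_matrix()
    print("tcp",o['tool_pos'],"camC in tool",R.T@(-c['R'].T@c['t']-o['tool_pos']))
    print("grasp px",proj(c,[o['tool_pos']+R@[0,0,.078]]))
E
python3 gk.py w1 .038
python3 -c "
import cv2;im=cv2.imread('pics/w1.png')[110:260,250:390];cv2.imwrite('pics/w1c.png',cv2.resize(im,None,fx=4,fy=4,interpolation=2))"
```

```text
outer ((0.4993129372596741, -0.2561912536621094), (0.1295269876718521, 0.05603867396712303), 66.1947021484375)
hole [316.1 226.3] 95.5 [ 0.4818 -0.2956  0.038 ]
hole [316.  187.1] 1197.5 [ 0.5    -0.2547  0.038 ]
hole [315.9 145.6] 153.5 [ 0.5177 -0.2148  0.038 ]
tcp [ 0.50018588 -0.25927156  0.2546733 ] camC in tool [-0.00013533 -0.08379561 -0.08164751]
grasp px [[317.99310624 252.59536518]]
```

View pics/w1c.png

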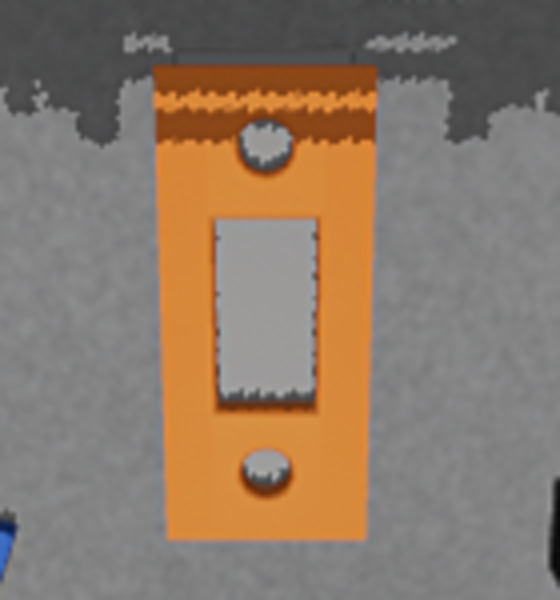

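Run:
```python
from h import *
import pickle
o,c=pickle.load(open("pics/w1.pkl","rb"));im=cv2.imread("pics/w1.png")
R=Rot.from_euler('xyz',o['ee_rot']).as_matrix()
hsv=cv2.cvtColor(im,cv2.COLOR_BGR2HSV);m=cv2.inRange(hsv,(105,120,60),(125,255,255));m[:,:190]=0;m[:,265:]=0;m[320:]=0
v=np.argwhere(m)[:,::-1]
for z in (0.,.008,.038):
    p=onz(c,v,z);q=(p-o['tool_pos'])@R; print(z,q[:,0].max(),q[q[:,1]<0.02][:,0].max(), q[:,1].min())
```

```text
Traceback (most recent call last):
ValueError: zero-size array to reduction operation maximum which has no identity
```

>>> jog_arm:
  moves:
    - [0,0,0.002,-1,3,-40,94]
    - [0,0,0,0,0,-45,94]
    - [0,0,0,0,0,-40,94]
    - [0,0,0,0,0,-18,94]
    - [0,0,0,0,0,0,94]
    - [0,0,0,0,0,0,94]

```text
time: 2.6
tool_pos: [0.5003, -0.2572, 0.1139]
ee_rot: [3.141, -0.004, -0.417]
wrist_force: [0.4, -0.9, 0.2]
width: 0.0939
```

```bash
python3 snap.py wrist:w2
```

```text
w2 2.6 [ 0.5003 -0.2572  0.1139] [ 3.1409 -0.0039 -0.4168] 0.0939 [ 0.4 -0.9  0.2]
```

View pics/w2.png

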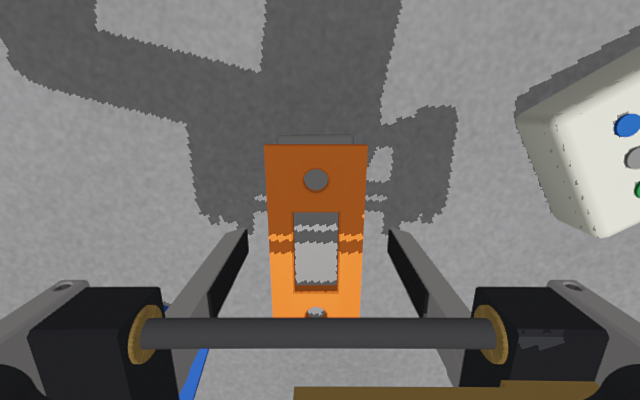

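Run:
```python
from h import *
import pickle
o,c=pickle.load(open("pics/w2.pkl","rb"))
R=Rot.from_euler('xyz',o['ee_rot']).as_matrix()
names=["farL","farR","hole","winTL","winTR","winBR","winBL"]
P=onz(c,[[264.5,145],[367.5,145],[316,180.5],[293,212],[338,212],[338.5,288],[294.5,288]],.038)
for n,q in zip(names,(P-o['tool_pos'])@R): print(n,(q*1000).round(1))
```

```text
farL [-28.7 -65.2  75.8]
farR [ 26.5 -65.2  76. ]
hole [ -1.2 -45.6  75.9]
winTL [-14.4 -27.   75.8]
winTR [ 11.5 -27.   75.9]
winBR [12.8 23.4 76. ]
winBL [-14.7  23.3  75.9]
```

>>> jog_arm:
  moves:
    - [0,0,0,-1,0,0,30]
    - [0,0,0,0,0,0,30]
    - [0,0,0,0,0,0,30]
    - [0,0,0,0,0,0,30]
    - [0,0,0,0,0,0,30]
    - [0,0,0,0,0,0,30]

```text
time: 3.4
tool_pos: [0.4985, -0.2561, 0.1118]
ee_rot: [-3.142, -0.0, -0.416]
wrist_force: [-0.3, 0.1, 1.5]
width: 0.0555
```

>>> jog_arm:
  moves:
    - [0,0,0,0,0,40,30]
    - [0,0,0,0,0,40,30]
    - [0,0,0.139,6,25,24,30]
    - [0,0,0.139,6,25,24,30]
    - [0,0,0.138,6,25,24,30]
    - [0,-0.146,0,6,25,24,30]
    - [0,-0.145,0,6,25,24,30]
    - [0,-0.145,0,6,24,26,30]
    - [0,0,0,0,0,0,30]
    - [0,0,0,0,0,0,30]
    - [0,0,0,0,0,0,30]

```text
time: 4.78
tool_pos: [0.5344, -0.1078, 0.3357]
ee_rot: [-3.141, -0.432, -0.001]
wrist_force: [0.2, -0.4, -0.7]
width: 0.0557
```

```bash
python3 snap.py wrist:w3
```

```text
w3 4.78 [ 0.5344 -0.1078  0.3357] [-3.1407e+00 -4.3190e-01 -1.2000e-03] 0.0557 [ 0.2 -0.4 -0.7]
```

View pics/w3.png

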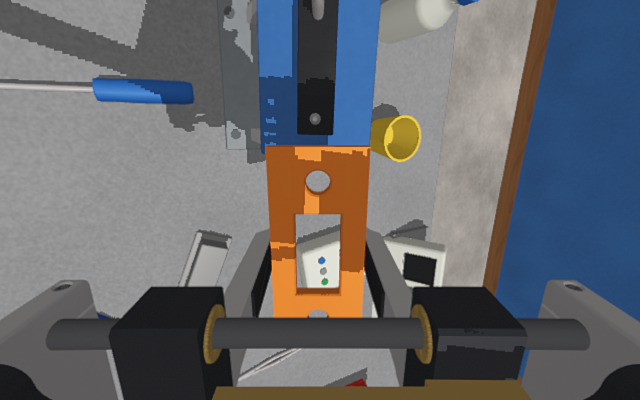

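>>> jog_arm:
  moves:
    - [0,0,0,-10,3,23,30]
    - [0,-0.004,0,-11,3,23,30]
    - [0,0,0,0,0,0,30]
    - [0,0,0,0,0,0,30]
    - [0,0,0,0,0,0,30]

```text
time: 5.45
tool_pos: [0.5135, -0.1012, 0.3816]
ee_rot: [-3.14, -0.437, -0.001]
wrist_force: [0.1, -0.4, -0.8]
width: 0.0556
```

```bash
python3 snap.py wrist:w4; python3 -c "
import cv2;im=cv2.imread('pics/w4.png')[0:200,240:400];cv2.imwrite('pics/w4c.png',cv2.resize(im,None,fx=3,fy=3,interpolation=2)[:600])"
```

```text
w4 5.45 [ 0.5135 -0.1012  0.3816] [-3.1403e+00 -4.3680e-01 -7.0000e-04] 0.0556 [ 0.1 -0.4 -0.8]
```

View pics/w4c.png

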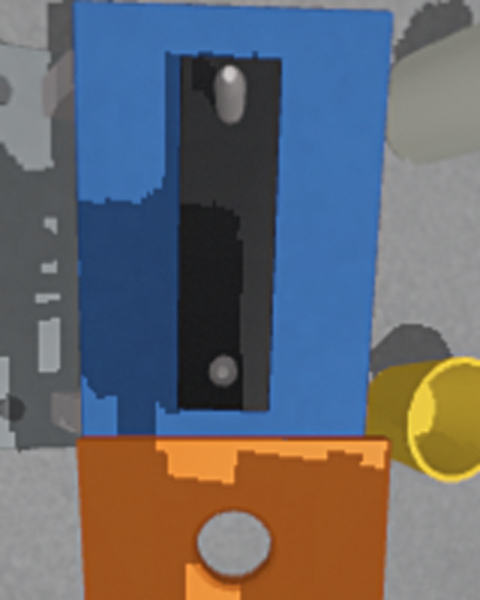

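```bash
cat > fit.py <<'E'
from h import *
import pickle
from scipy.optimize import least_squares
def S(p): # x,y,yaw,z,tilt
    x,y,yaw,z,t=p
    R=Rot.from_euler('z',yaw).as_matrix()@Rot.from_euler('y',-t).as_matrix()
    return R,np.array([x,y,z])
def fit(name,pts,sc,off,free=5):
    o,c=pickle.load(open(f"pics/{name}.pkl","rb"))
    Q=np.array([k for k,_ in pts],float)/1000
    uv=(np.array([v for _,v in pts],float)+.5)/sc-.5+np.array(off)
    p0=np.array([.628,.007,0,.14,np.radians(25)])
    def r(q):
        p=p0.copy();p[:free]=q
        R,t=S(p); e=(proj(c,Q@R.T+t)-uv).ravel()
        return e
    s=least_squares(r,p0[:free],loss='soft_l1')
    p=p0.copy();p[:free]=s.x
    print("pose x,y,yawdeg,z,tiltdeg",p[:2].round(4),np.degrees(p[2]).round(2),p[3].round(4),np.degrees(p[4]).round(2));print(r(s.x).reshape(-1,2).round(1).tolist())
    return p
if __name__=="__main__":
    pts=[((-18,61,0),(180,57)),((18,61,0),(281,59)),((18,-61,0),(269,410)),((-18,-61,0),(178,410)),
     ((-60,85,-25),(75,2)),((60,85,-25),(391,12)),((0,45,40),(229,73)),((0,-45,40),(222,369))]
    for f in (3,4,5): fit("w4",pts,3,(240,0),f)
E
python3 fit.py
```

```text
pose x,y,yawdeg,z,tiltdeg [0.6226 0.0123] -1.91 0.14 25.0
[[0.0, -0.6], [0.6, -0.2], [-0.1, 1.2], [-0.5, 0.3], [-1.4, -1.3], [1.5, -1.0], [0.2, 0.7], [0.1, 1.5]]
pose x,y,yawdeg,z,tiltdeg [0.6251 0.0133] -1.8 0.1345 25.0
[[0.1, -0.0], [0.1, 0.3], [-0.3, -0.2], [-0.2, -1.0], [-0.7, -0.4], [0.4, -0.3], [0.1, 1.2], [0.2, 0.3]]
pose x,y,yawdeg,z,tiltdeg [0.6251 0.0133] -1.79 0.1345 25.25
[[0.2, -0.0], [0.2, 0.3], [-0.2, -0.2], [-0.1, -1.0], [-0.6, -0.3], [0.6, -0.4], [-0.1, 1.2], [0.1, 0.3]]
```

```bash
python3 - <<'E'
from h import *
import pickle
o,c=pickle.load(open("pics/w4.pkl","rb"))
R=Rot.from_euler('xyz',o['ee_rot']).as_matrix();T=o['tool_pos']
print("camC tool",((-c['R'].T@c['t']-T)@R*1000).round(1)); print((c['R']@R).round(4))
def ontool(uv,zt):
    oo,d=ray(c,(np.array(uv,float)+.5)/3-.5+[240,0]); n=R[:,2]; s=((T+R[:,2]*zt-oo)@n)/(d@n); return ((oo+s[:,None]*d-T)@R*1000).round(2)
for z in(.074,.076,.078):print(z,ontool([[234,544],[78,438],[391,438]],z).tolist())
# seat pts from fits in tool frame relative
ct=pickle.load(open("pics/w4.pkl","rb"))
import fit
E
python3 - <<'E'
import sys; sys.path.insert(0,'.')
from h import *
from bench import get_calibration
import pickle,cv2
c=get_calibration("top")
# pin tips in top crop
uv=np.array([[147,412-280],[279,421-280]])/4.+[270,140]
print(uv,onz(c,uv,.14+.04*.906))
for p in ([.6226,.0123,-1.91,.14,25],[.6251,.0133,-1.8,.1345,25]):
    R=Rot.from_euler('z',p[2],True).as_matrix()@Rot.from_euler('y',-p[4],True).as_matrix()
    Q=np.array([[-18,61,0],[18,61,0],[18,-61,0],[-18,-61,0],[0,45,40],[0,-45,40],[0,45,0],[0,-45,0],[-60,85,-25],[60,85,-25],[60,-85,-25],[-60,-85,-25]])/1000
    for n in("top","scene"):
        c=get_calibration(n);print(n,proj(c,Q@R.T+np.array([p[0],p[1],p[3]])).round(1).tolist())
for n,(x0,y0,x1,y1),s in (("top",(280,140,370,215),8),("scene",(290,170,390,245),8)):
    im=cv2.imread(f"pics/{n}0.png")[y0:y1,x0:x1]; cv2.imwrite(f"pics/{n}seat.png",cv2.resize(im,None,fx=s,fy=s,interpolation=2))
E
```

```text
camC tool [ -0.7 -83.9 -81.9]
[[ 1.000e+00  6.000e-04  5.000e-04]
 [-4.000e-04  9.573e-01 -2.891e-01]
 [-6.000e-04  2.891e-01  9.573e-01]]
0.074 [[-0.74, -45.85, 74.0], [-28.38, -65.16, 74.0], [27.08, -65.13, 74.0]]
0.076 [[-0.74, -45.36, 76.0], [-28.73, -64.92, 76.0], [27.44, -64.89, 76.0]]
0.078 [[-0.74, -44.87, 78.0], [-29.09, -64.68, 78.0], [27.8, -64.65, 78.0]]
[[306.75 173.  ]
 [339.75 175.25]] [[ 0.62408808  0.05182137  0.17624   ]
 [ 0.62045675 -0.03537458  0.17624   ]]
top [[299.2, 181.2], [299.7, 168.4], [344.9, 171.1], [344.0, 183.9], [304.3, 179.3], [338.4, 181.3], [305.4, 175.2], [338.5, 177.2], [290.9, 192.6], [292.3, 150.7], [354.7, 154.4], [351.7, 196.3]]
scene [[354.1, 187.9], [362.9, 190.3], [323.5, 210.6], [315.2, 207.6], [349.9, 176.8], [320.5, 191.2], [353.5, 191.6], [324.6, 206.4], [353.5, 190.5], [383.2, 198.5], [328.0, 228.3], [300.8, 217.3]]
top [[299.0, 180.6], [299.5, 167.9], [344.5, 170.5], [343.7, 183.2], [304.0, 178.7], [338.0, 180.6], [305.1, 174.6], [338.2, 176.6], [290.7, 192.0], [292.1, 150.2], [354.2, 153.8], [351.3, 195.6]]
scene [[354.9, 189.9], [363.7, 192.3], [324.5, 212.7], [316.2, 209.7], [350.7, 178.9], [321.5, 193.4], [354.3, 193.6], [325.6, 208.4], [354.3, 192.4], [384.0, 200.5], [329.0, 230.4], [301.7, 219.4]]
```

View pics/topseat.png

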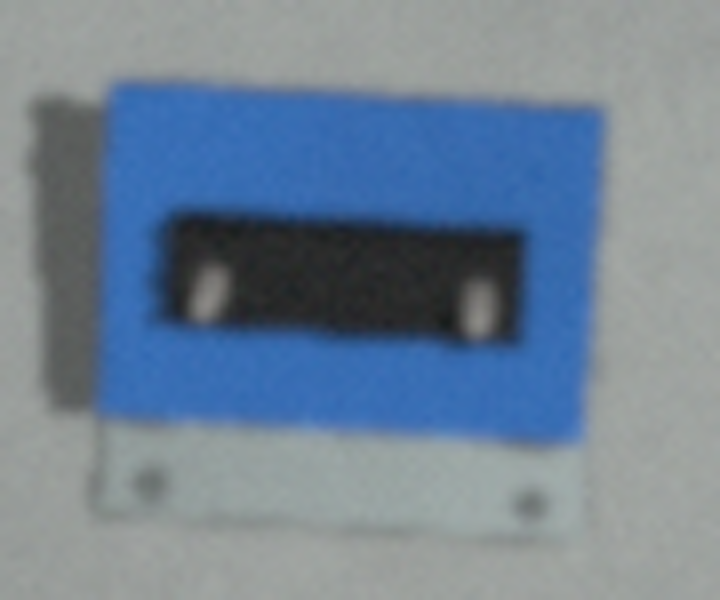

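View pics/sceneseat.png

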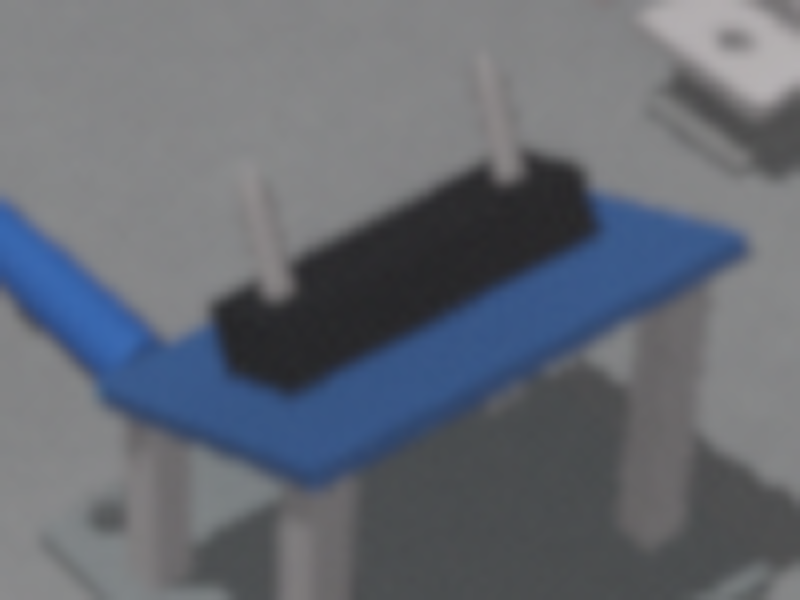

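>>> jog_arm:
  moves:
    - [0,0,-0.011,0,38,0,30]
    - [0,0,-0.011,0,39,0,30]
    - [0,0,-0.011,0,39,0,30]
    - [0,0,0,16,0,-34,30]
    - [0,0,0,16,-1,-34,30]
    - [0,0,0,15,-1,-34,30]
    - [0,0,0,0,0,0,30]
    - [0,0,0,0,0,0,30]
    - [0,0,0,0,0,0,30]

```text
time: 6.62
tool_pos: [0.5609, 0.0128, 0.2843]
ee_rot: [3.141, -0.444, -0.033]
wrist_force: [0.1, -1.0, -0.1]
width: 0.0554
```

```bash
python3 snap.py wrist:w5 scene:s5 top:t5; python3 -c "
import cv2;im=cv2.imread('pics/w5.png');cv2.imwrite('pics/w5c.png',cv2.resize(im[60:340,220:420],None,fx=2,fy=2,interpolation=2));im=cv2.imread('pics/s5.png')[130:250,270:410];cv2.imwrite('pics/s5c.png',cv2.resize(im,None,fx=5,fy=5,interpolation=2))"
```

```text
w5 6.62 [0.5609 0.0128 0.2843] [ 3.1414 -0.4441 -0.033 ] 0.0554 [ 0.1 -1.  -0.1]
s5 6.67 [0.5608 0.0129 0.2842] [ 3.1414 -0.444  -0.033 ] 0.0556 [-0.3 -0.1 -0.7]
t5 6.72 [0.5607 0.0129 0.2839] [ 3.1414 -0.4435 -0.033 ] 0.0554 [-0.3  0.4 -1.6]
```

View pics/w5c.png

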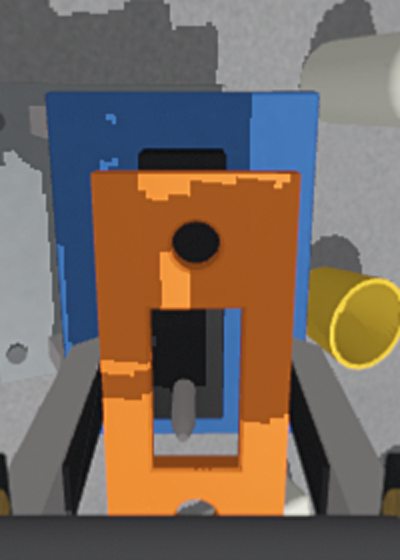

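View pics/s5c.png

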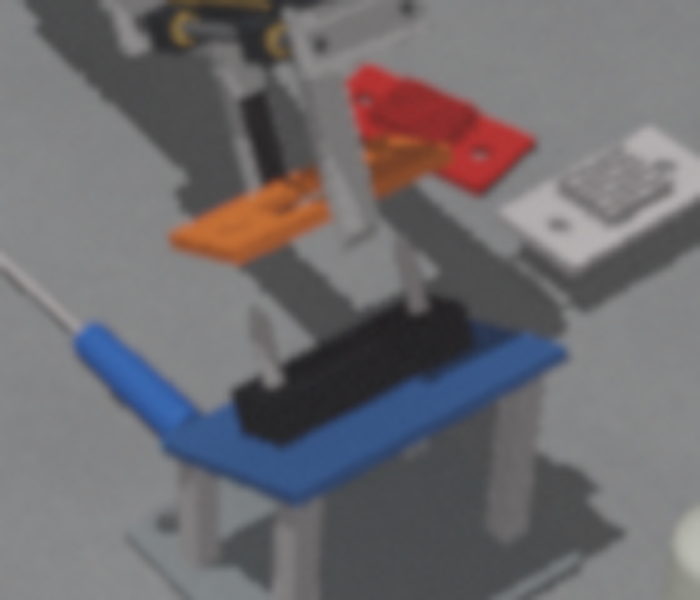

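```bash
cat > f5.py <<'E'
from fit import *
pts=[((-18,61,0),(139,150)),((18,61,0),(226,150)),((18,-61,0),(222,417)),((-60,85,-25),(47,92)),((60,85,-25),(319,94)),((0,-45,40),(182,437)),((0,-45,0),(184,386))]
o,c=pickle.load(open("pics/w5.pkl","rb"));R=Rot.from_euler('xyz',o['ee_rot']).as_matrix();T=o['tool_pos']
oo,d=ray(c,(np.array([[196,242],[91,172],[299,172]],float)+.5)/2-.5+[220,60]); n=R[:,2]; s=((T+n*.0738-oo)@n)/(d@n); print("gasket hole,corners in tool",((oo+s[:,None]*d-T)@R*1000).round(2).tolist())
for f in (3,4,5):
    p=fit("w5",pts,2,(220,60),f)
    Rs,t=S(p); print("seat origin in tool",((t-T)@R*1000).round(1),"axes rot",np.degrees(Rot.from_matrix(R.T@Rs@np.diag([1,-1,-1.])).as_rotvec()).round(2))
E
python3 f5.py
```

```text
gasket hole,corners in tool [[-0.65, -46.06, 73.8], [-28.53, -65.16, 73.8], [26.69, -65.14, 73.8]]
pose x,y,yawdeg,z,tiltdeg [0.6228 0.0133] -2.17 0.14 25.0
[[-0.3, 0.4], [0.8, 0.5], [0.2, 1.0], [-1.3, -1.7], [1.7, -2.1], [0.1, -0.1], [-0.2, 1.0]]
seat origin in tool [ -6.1  -2.5 156.9] axes rot [-0.11 -0.45  0.25]
pose x,y,yawdeg,z,tiltdeg [0.6241 0.0123] -2.15 0.1368 25.0
[[-0.1, 1.3], [0.4, 1.4], [-0.1, 0.1], [-0.5, -0.4], [0.6, -0.8], [0.1, -1.4], [-0.3, 0.2]]
seat origin in tool [ -6.3  -1.5 160.3] axes rot [-0.1  -0.45  0.24]
pose x,y,yawdeg,z,tiltdeg [0.6241 0.0123] -2.16 0.1368 24.99
[[-0.1, 1.3], [0.4, 1.4], [-0.1, 0.1], [-0.5, -0.4], [0.6, -0.8], [0.1, -1.4], [-0.3, 0.2]]
seat origin in tool [ -6.3  -1.5 160.3] axes rot [-0.1  -0.45  0.24]
```

>>> jog_arm:
  moves:
    - [0,0.004,-0.004,2,1,-7,30]
    - [0,0,0,3,0,-7,30]
    - [0,0,0,2,0,-7,30]
    - [0,0,0,0,0,0,30]
    - [0,0,0,0,0,0,30]
    - [0,0,0,0,0,0,30]
    - [0,0,0,0,0,0,30]
    - [0,0,0,0,0,0,30]

```text
time: 7.78
tool_pos: [0.5675, 0.0139, 0.2609]
ee_rot: [3.141, -0.436, -0.037]
wrist_force: [-0.8, 0.2, -1.0]
width: 0.0553
```

```bash
python3 snap.py wrist:w6 scene:s6; python3 -c "
import cv2;im=cv2.imread('pics/w6.png');cv2.imwrite('pics/w6c.png',cv2.resize(im[60:330,220:420],None,fx=3,fy=3,interpolation=2)[:600]);im=cv2.imread('pics/s6.png')[130:250,270:410];cv2.imwrite('pics/s6c.png',cv2.resize(im,None,fx=5,fy=5,interpolation=2))
im=cv2.imread('pics/w6.png');cv2.imwrite('pics/w6d.png',cv2.resize(im[200:320,260:380],None,fx=5,fy=5,interpolation=2))"
```

```text
w6 7.78 [0.5675 0.0139 0.2609] [ 3.1414 -0.4364 -0.0369] 0.0553 [-0.8  0.2 -1. ]
s6 7.83 [0.5674 0.0139 0.2609] [ 3.1414 -0.4364 -0.0369] 0.0557 [ 0.2 -0.4 -0.7]
```

View pics/w6c.png

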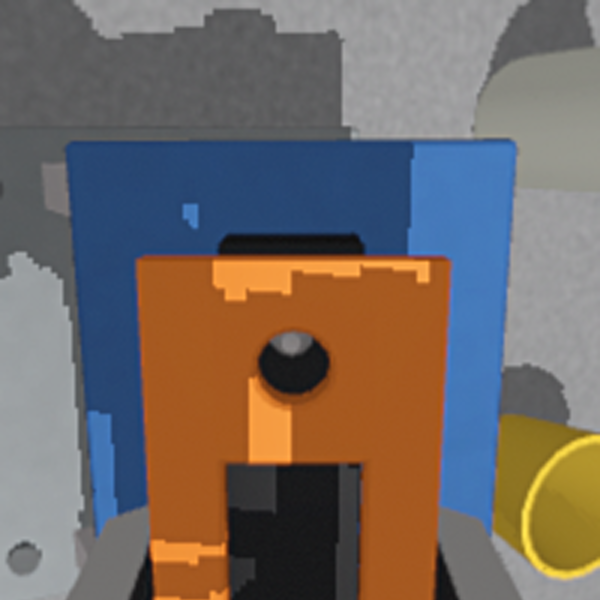

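View pics/w6d.png

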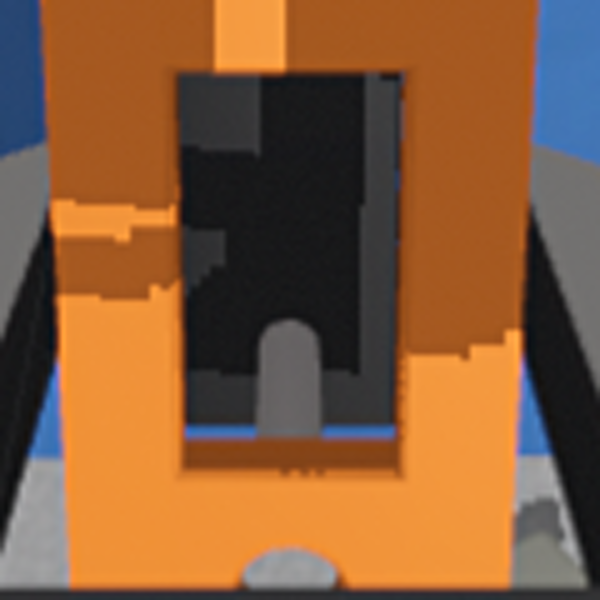

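View pics/s6c.png

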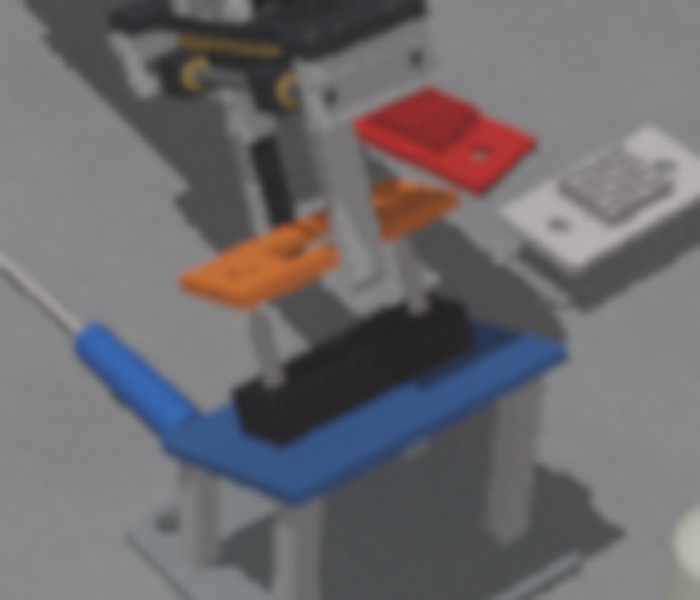

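```bash
cat > meas.py <<'E'
from h import *
import pickle
def tl(name,uv,z):
    o,c=pickle.load(open(f"pics/{name}.pkl","rb"));R=Rot.from_euler('xyz',o['ee_rot']).as_matrix();T=o['tool_pos']
    oo,d=ray(c,uv); n=R[:,2]; s=((T+n*z/1000-oo)@n)/(d@n); return ((oo+s[:,None]*d-T)@R*1000).round(2)
E
python3 - <<'E'
from meas import *
def a(u,v): return (np.array([[u,v]])+.5)/3-.5+[220,60]
def b(u,v): return (np.array([[u,v]])+.5)/5-.5+[260,200]
L=133.8 # seat z of tcp
print("hole top rim",tl("w6",a(294,362),73.8),"corners",tl("w6",a(138,257),73.8),tl("w6",a(451,257),73.8))
print("tip+",tl("w6",a(292,343),L-40),"base-",tl("w6",b(289,332),L), "bar",tl("w6",a(218,236),L),tl("w6",a(363,236),L))
print("panel",tl("w6",a(66,143),L+25),tl("w6",a(516,143),L+25), "-y bar edge",tl("w6",b(300,425),L))
E
```

```text
hole top rim [[ -0.7  -46.29  73.8 ]] corners [[-28.29 -65.38  73.8 ]] [[ 27.08 -65.35  73.8 ]]
tip+ [[ -1.11 -45.47  93.8 ]] base- [[ -0.96  41.66 133.8 ]] bar [[-19.2 -63.3 133.8]] [[ 16.1  -63.28 133.8 ]]
panel [[-60.71 -84.96 158.8 ]] [[ 57.75 -84.9  158.8 ]] -y bar edge [[  0.9   59.45 133.8 ]]
```

>>> jog_arm:
  moves:
    - [0,0,0,4,0,-9,30]
    - [0,0,0,4,0,-9,30]
    - [0,0,0,3.5,0,-9,30]
    - [0,0,0,0,0,0,30]
    - [0,0,0,0,0,0,30]
    - [0,0,0,0,0,0,30]

```text
time: 8.62
tool_pos: [0.579, 0.0139, 0.234]
ee_rot: [3.141, -0.436, -0.037]
wrist_force: [-0.1, -0.2, -1.5]
width: 0.0559
```

```bash
python3 snap.py wrist:w7 scene:s7; python3 -c "
import cv2;im=cv2.imread('pics/w7.png');a=cv2.resize(im[110:320,250:390],None,fx=2.857,fy=2.857,interpolation=2);im=cv2.imread('pics/s7.png')[150:270,290:370];b=cv2.resize(im,None,fx=5,fy=5,interpolation=2);import numpy as np;cv2.imwrite('pics/c7.png',np.hstack([a[:600],b[:600]]))"
```

```text
w7 8.62 [0.579  0.0139 0.234 ] [ 3.1414 -0.4365 -0.0369] 0.0559 [-0.1 -0.2 -1.5]
s7 8.68 [0.5789 0.0139 0.2341] [ 3.1414 -0.4366 -0.037 ] 0.0557 [-0.5  0.3 -0.7]
```

View pics/c7.png

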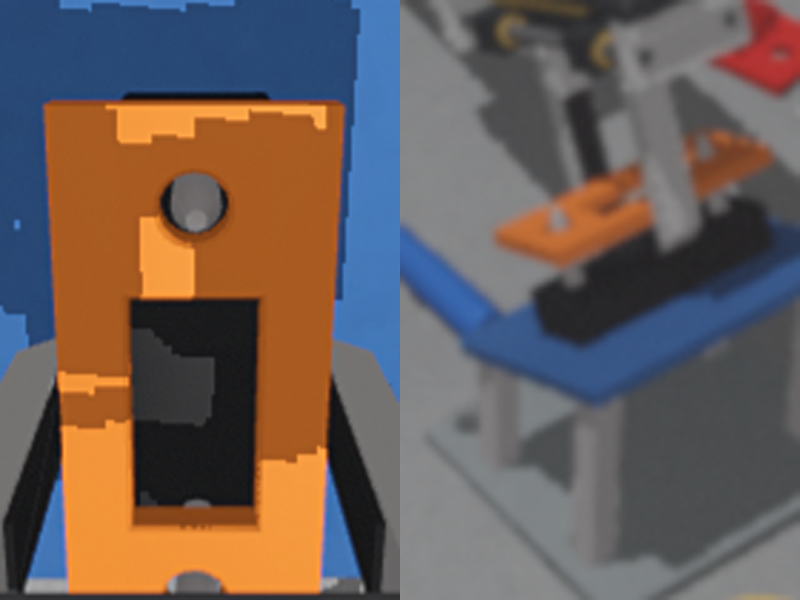

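>>> jog_arm:
  moves:
    - [0,0,0,3,0,-6,30]
    - [0,0,0,3,0,-6,30]
    - [0,0,0,2,0,-6,30]
    - [0,0,0,0,0,0,30]
    - [0,0,0,0,0,0,30]

```text
time: 9.35
tool_pos: [0.5869, 0.0139, 0.2156]
ee_rot: [3.141, -0.436, -0.037]
wrist_force: [0.3, 0.2, -1.0]
width: 0.0553
```

>>> jog_arm:
  moves:
    - [0,0,0,0.8,0,-1.8,30]
    - [0,0,0,0,0,0,30]
    - [0,0,0,0,0,0,30]
    - [0,0,0,0,0,0,30]

```text
time: 9.85
tool_pos: [0.5877, 0.0139, 0.214]
ee_rot: [3.141, -0.436, -0.037]
wrist_force: [0.0, 0.3, -0.8]
width: 0.0552
```

>>> jog_arm:
  moves:
    - [0,0,0,0.6,0,-1.4,30]
    - [0,0,0,0,0,0,30]
    - [0,0,0,0,0,0,30]
    - [0,0,0,0,0,0,30]

```text
time: 10.35
tool_pos: [0.5881, 0.0139, 0.2137]
ee_rot: [3.141, -0.436, -0.037]
wrist_force: [-5.7, 0.2, 4.4]
width: 0.0556
```

>>> jog_arm:
  moves:
    - [0,0,0,0.4,0,-0.9,30]
    - [0,0,0,0,0,0,30]
    - [0,0,0,0,0,0,30]
    - [0,0,0,0,0,0,30]

```text
time: 10.85
tool_pos: [0.5881, 0.0139, 0.2136]
ee_rot: [3.141, -0.436, -0.037]
wrist_force: [-9.6, 1.0, 8.0]
width: 0.0554
```

```bash
python3 snap.py wrist:w8 scene:s8; python3 -c "
import cv2;im=cv2.imread('pics/w8.png');a=cv2.resize(im[110:320,250:390],None,fx=2.857,fy=2.857,interpolation=2);im=cv2.imread('pics/s8.png')[165:240,290:350];b=cv2.resize(im,None,fx=8,fy=8,interpolation=2);import numpy as np;cv2.imwrite('pics/c8.png',np.hstack([a[:600],b[:600,:400]]))"
```

```text
w8 10.85 [0.5881 0.0139 0.2136] [ 3.141  -0.4361 -0.0366] 0.0554 [-9.6  1.   8. ]
s8 10.9 [0.5881 0.0139 0.2137] [ 3.141  -0.4362 -0.0366] 0.0556 [-9.8 -0.   9. ]
```

View pics/c8.png

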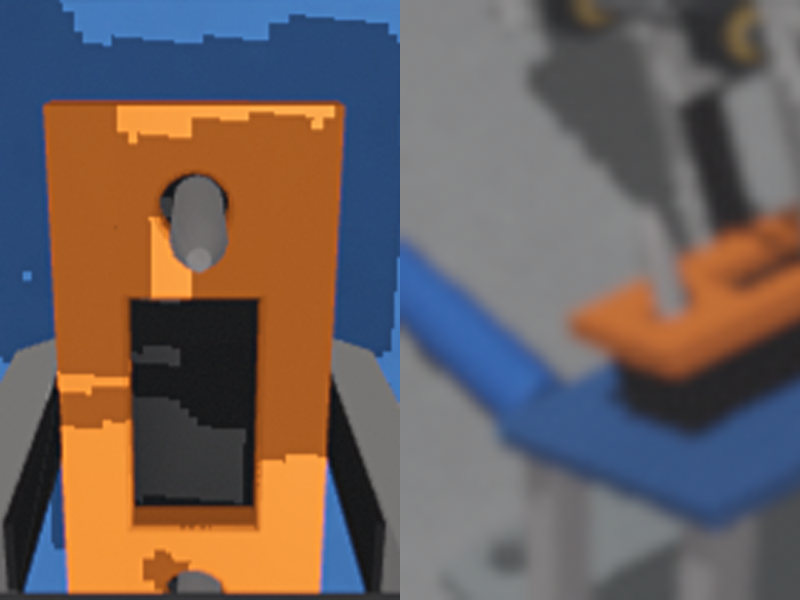

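>>> jog_arm:
  moves:
    - [0,0,0,1.2,0,-1.8,30]
    - [0,0,0,0,0,0,30]
    - [0,0,0,0,0,0,30]
    - [0,0,0,0,0,0,30]

```text
time: 11.45
tool_pos: [0.5883, 0.014, 0.2135]
ee_rot: [3.141, -0.435, -0.036]
wrist_force: [-20.2, 0.8, 17.7]
width: 0.0554
```

>>> jog_arm:
  moves:
    - [0,0,0,-1.5,0,3,30]
    - [0,0,0,0,0,0,94]
    - [0,0,0,0,0,0,94]
    - [0,0,0,0,0,0,94]
    - [0,0,0,0,0,0,94]

```text
time: 12.08
tool_pos: [0.5885, 0.0139, 0.2125]
ee_rot: [3.141, -0.436, -0.037]
wrist_force: [-0.5, -0.7, 0.6]
width: 0.0914
```

>>> jog_arm:
  moves:
    - [0,0,0,-6,0,13,94]
    - [0,0,0,-13,0,27,94]
    - [0,0,0,-15,1,33,94]
    - [0,0,0,-9,1,20,94]
    - [0,0,0,0,0,0,94]
    - [0,0,0,0,0,0,94]

```text
time: 12.82
tool_pos: [0.5452, 0.0159, 0.3052]
ee_rot: [3.141, -0.435, -0.037]
wrist_force: [0.4, -0.2, -0.5]
width: 0.094
```

```bash
python3 snap.py wrist:w9 scene:s9; python3 -c "
import cv2;im=cv2.imread('pics/w9.png');a=cv2.resize(im[50:350,220:420],None,fx=2,fy=2,interpolation=2);im=cv2.imread('pics/s9.png')[165:240,290:350];b=cv2.resize(im,None,fx=8,fy=8,interpolation=2);import numpy as np;cv2.imwrite('pics/c9.png',np.hstack([a[:600],b[:600,:400]]))"
```

```text
w9 12.82 [0.5452 0.0159 0.3052] [ 3.1414 -0.4352 -0.0369] 0.094 [ 0.4 -0.2 -0.5]
s9 12.88 [0.5451 0.0159 0.3044] [ 3.1415 -0.4339 -0.037 ] 0.0936 [-0.3 -0.5  0.2]
```

View pics/c9.png

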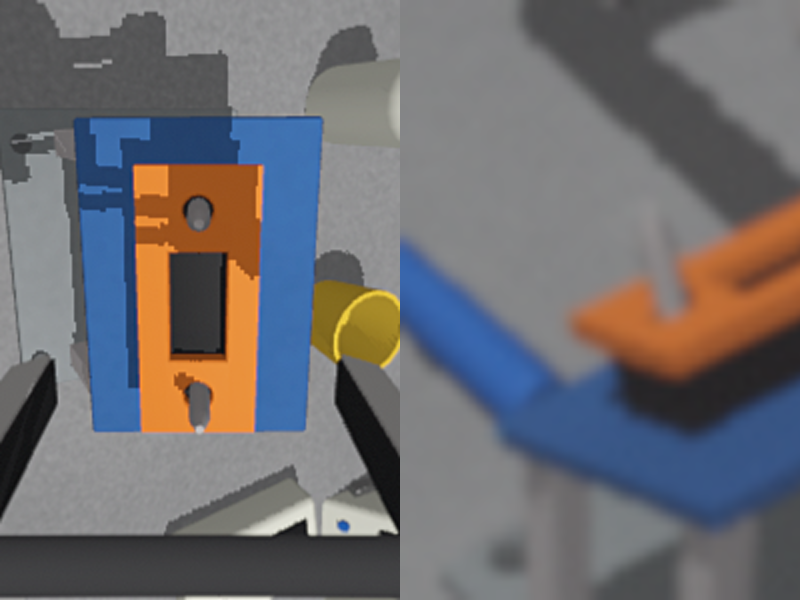

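```bash
python3 -c "
import cv2;im=cv2.imread('pics/w9.png');a=cv2.resize(im[140:270,280:360],None,fx=5,fy=5,interpolation=2)[:600];cv2.imwrite('pics/c9b.png',a)"
```

```text
(no output)
```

View pics/c9b.png

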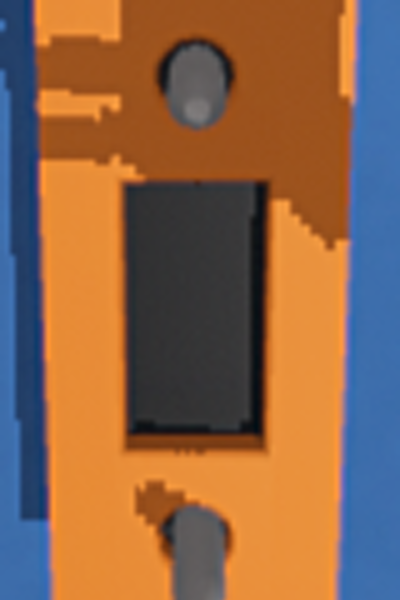

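>>> jog_arm:
  moves:
    - [0,0.146,0.011,-1,32,-5,94]
    - [0,0.146,0.011,-1,40,-5,94]
    - [0,0.144,0.011,-1,40,-5,94]
    - [0,0,0.011,-1,40,-5,94]
    - [0,0,0.011,-1,40,-5,94]
    - [0,0,0.01,-1,40,-5,94]
    - [0,0,0,-1,40,-5,94]
    - [0,0,0,-2,6,-10,94]
    - [0,0,0,0,0,0,94]
    - [0,0,0,0,0,0,94]
    - [0,0,0,0,0,0,94]

```text
time: 14.3
tool_pos: [0.5369, 0.2928, 0.2614]
ee_rot: [3.133, -0.001, 0.029]
wrist_force: [0.9, 0.0, 0.1]
width: 0.094
```

```bash
python3 snap.py wrist:w10
```

```text
w10 14.3 [0.5369 0.2928 0.2614] [ 3.133e+00 -1.100e-03  2.880e-02] 0.094 [0.9 0.  0.1]
```

View pics/w10.png

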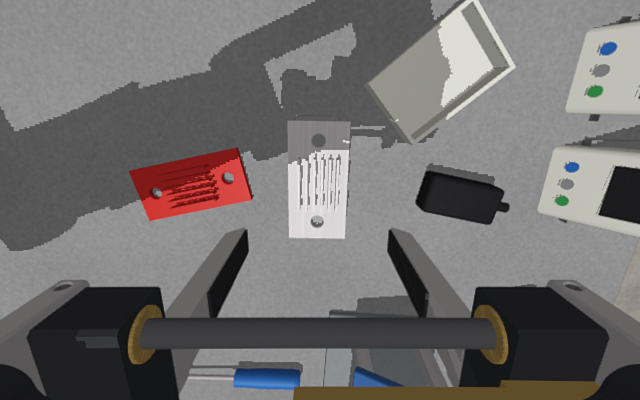

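Run:
```python
from h import *
import pickle
o,c=pickle.load(open("pics/w10.pkl","rb"))
im=cv2.imread("pics/w10.png"); cv2.imwrite("pics/w10c.png",cv2.resize(im[110:250,270:370],None,fx=4.2,fy=4.2,interpolation=2))
P=onz(c,[[288,121],[350,121],[345.3,239],[289.3,239],[318.3,140.5],[317.2,221.5]],.038)
print(P.round(4),P[:4].mean(0),P[4:].mean(0)); e=P[4]-P[5];print(np.degrees(np.arctan2(e[1],e[0]))-90,np.linalg.norm(e))
e=(P[0]+P[1]-P[2]-P[3])/2;print(np.degrees(np.arctan2(e[1],e[0]))-90,np.linalg.norm(e),np.linalg.norm(P[0]-P[1]),np.linalg.norm(P[2]-P[3]))
```

```text
[[0.5044 0.3621 0.038 ]
 [0.5672 0.3639 0.038 ]
 [0.5699 0.2328 0.038 ]
 [0.5057 0.231  0.038 ]
 [0.5357 0.3436 0.038 ]
 [0.5371 0.2535 0.038 ]] [0.53681456 0.29746817 0.038     ] [0.53638179 0.29851629 0.038     ]
0.9008242119431742 0.09008655310470236
0.877837434947125 0.13116675376813305 0.06280197152066266 0.06427010819350498
```

View pics/w10c.png

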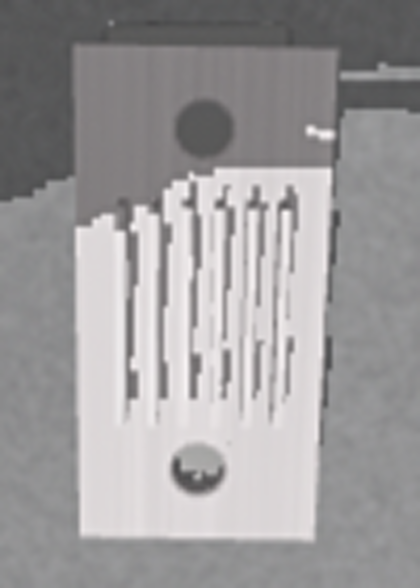

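>>> jog_arm:
  moves:
    - [0.008,0,-0.013,0.6,3.3,-40,94]
    - [0,0,0,0,0,-45,94]
    - [0,0,0,0,0,-40,94]
    - [0,0,0,0,0,-23,94]
    - [0,0,0,0,0,0,94]
    - [0,0,0,0,0,0,94]
    - [0,0,0,0,0,0,94]

```text
time: 15.22
tool_pos: [0.5381, 0.2975, 0.115]
ee_rot: [-3.141, -0.004, 0.017]
wrist_force: [-0.5, -0.9, -0.5]
width: 0.094
```

```bash
python3 snap.py wrist:w11
```

```text
w11 15.22 [0.5381 0.2975 0.115 ] [-3.1408 -0.0039  0.0172] 0.094 [-0.5 -0.9 -0.5]
```

View pics/w11.png

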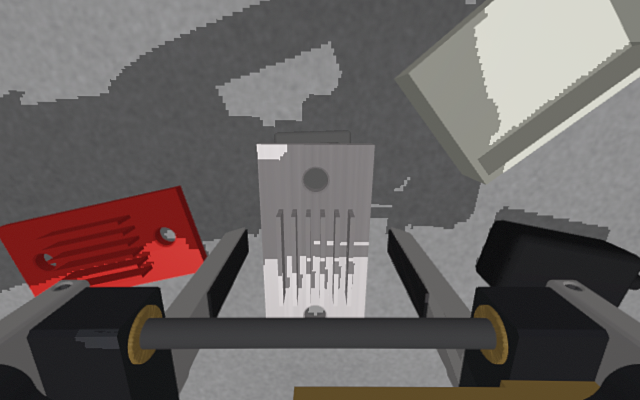

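>>> jog_arm:
  moves:
    - [0,0,0,0,0,0,30]
    - [0,0,0,0,0,0,30]
    - [0,0,0,0,0,0,30]
    - [0,0,0,0,0,0,30]
    - [0,0,0,0,0,0,30]
    - [0,0,0,0,0,0,30]

```text
time: 16.02
tool_pos: [0.537, 0.2973, 0.1128]
ee_rot: [3.141, -0.0, 0.018]
wrist_force: [-1.2, 0.5, 0.6]
width: 0.0637
```

```bash
python3 snap.py wrist:w12; python3 -c "
import cv2;im=cv2.imread('pics/w12.png');cv2.imwrite('pics/w12c.png',cv2.resize(im[120:320,240:390],None,fx=3,fy=3,interpolation=2))"
```

```text
w12 16.02 [0.537  0.2973 0.1128] [ 3.1409e+00 -3.0000e-04  1.7600e-02] 0.0637 [-1.2  0.5  0.6]
```

View pics/w12c.png

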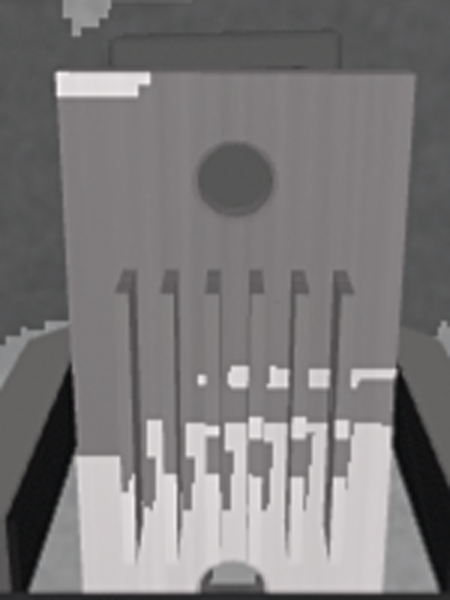

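Run:
```python
from meas import *
a=lambda u,v:(np.array([[u,v]])+.5)/3-.5+[240,120]
for p in ((235,179),(56,73),(415,73)): print(tl("w12",a(*p),74.8))
# gasket/pins at w9
o=pickle.load(open("pics/w9.pkl","rb"))[0]; b=lambda u,v:(np.array([[u,v]])+.5)/5-.5+[280,140]
L=184
print("w9 hole+ ",tl("w9",b(196,82),L-8),"tip+",tl("w9",b(196,108),L-40),"base-@gasket",tl("w9",b(198,525),L-8))
c=lambda u,v:(np.array([[u,v]])+.5)/2-.5+[220,50]
print("tip-",tl("w9",c(200,430),L-40),"gasket corners",[tl("w9",c(*q),L-8).tolist() for q in((133,166),(263,166),(256,432),(141,432))])
```

```text
[[ -0.47 -46.73  74.8 ]]
[[-32.23 -66.02  74.8 ]]
[[ 31.46 -66.01  74.8 ]]
w9 hole+  [[  0.31 -43.78 176.  ]] tip+ [[  0.19 -44.68 144.  ]] base-@gasket [[  0.76  42.79 176.  ]]
tip- [[  1.08  46.39 144.  ]] gasket corners [[[-27.97, -64.01, 176.0]], [[28.47, -63.98, 176.0]], [[29.25, 65.96, 176.0]], [[-28.09, 65.94, 176.0]]]
```

>>> jog_arm:
  moves:
    - [0,0,0,0,0,40,30]
    - [0,0,0,0,0,50,30]
    - [0,0,-0.05,1,-25,52,30]
    - [0,0,0,1,-50,52,30]
    - [-0.005,-0.145,0,1,-50,0,30]
    - [-0.005,-0.145,0,1,-50,0,30]
    - [-0.005,-0.146,0,1,-50,0,30]
    - [0,0,0,1,-40,0,30]
    - [0,0,0,2,-18,0,30]
    - [0,0,0,0,0,0,30]
    - [0,0,0,0,0,0,30]
    - [0,0,0,0,0,0,30]

```text
time: 17.58
tool_pos: [0.5448, 0.0219, 0.2995]
ee_rot: [3.14, -0.436, -0.031]
wrist_force: [-0.7, 0.2, -2.4]
width: 0.0635
```

>>> jog_arm:
  moves:
    - [0,0,0,0,0,0,30]
    - [0,0,0,0,0,0,30]

```text
time: 17.82
tool_pos: [0.5449, 0.0214, 0.2998]
ee_rot: [3.14, -0.437, -0.031]
wrist_force: [-0.2, -0.3, -2.9]
width: 0.0635
```

```bash
python3 snap.py wrist:w13 scene:s13; python3 -c "
import cv2;im=cv2.imread('pics/w13.png');a=cv2.resize(im[50:350,220:420],None,fx=2,fy=2,interpolation=2);im=cv2.imread('pics/s13.png')[130:250,270:350];b=cv2.resize(im,None,fx=5,fy=5,interpolation=2);import numpy as np;cv2.imwrite('pics/c13.png',np.hstack([a[:600],b[:600,:400]]))"
```

```text
w13 17.82 [0.5449 0.0214 0.2998] [ 3.14   -0.4366 -0.0315] 0.0635 [-0.2 -0.3 -2.9]
s13 17.88 [0.5449 0.0213 0.2998] [ 3.14   -0.4366 -0.0316] 0.0635 [ 0.6 -0.  -2.3]
```

View pics/c13.png

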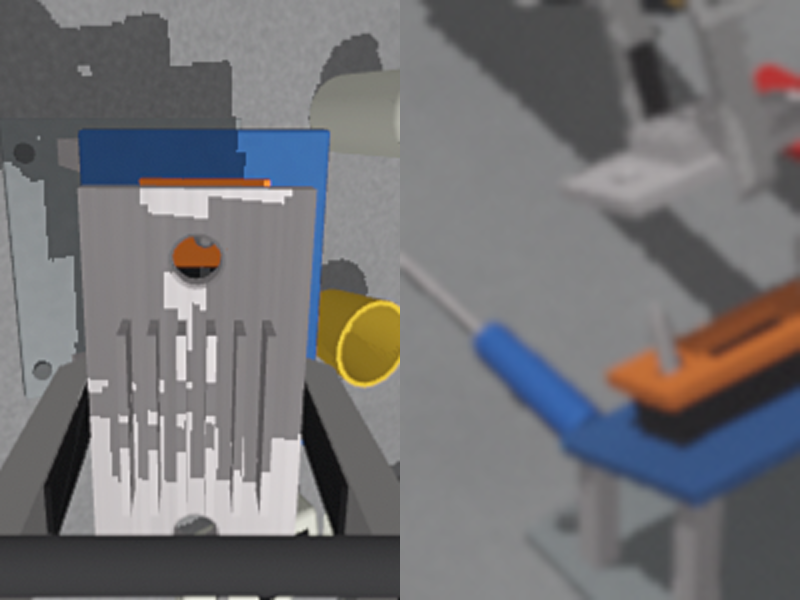

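>>> jog_arm:
  moves:
    - [0,0,-0.002,4,-4,-6,30]
    - [0,0,0,6,-2.5,-12,30]
    - [0,0,0,6,0,-12,30]
    - [0,0,0,5,0,-7,30]
    - [0,0,0,0,0,0,30]
    - [0,0,0,0,0,0,30]
    - [0,0,0,0,0,0,30]
    - [0,0,0,0,0,0,30]
    - [0,0,0,0,0,0,30]

```text
time: 19.05
tool_pos: [0.5659, 0.0144, 0.2632]
ee_rot: [3.14, -0.437, -0.034]
wrist_force: [-0.1, -0.5, -2.7]
width: 0.0634
```

```bash
python3 snap.py wrist:w14 scene:s14; python3 -c "
import cv2;im=cv2.imread('pics/w14.png');a=cv2.resize(im[90:290,250:390],None,fx=3,fy=3,interpolation=2);im=cv2.imread('pics/s14.png')[150:270,290:370];b=cv2.resize(im,None,fx=5,fy=5,interpolation=2);import numpy as np;cv2.imwrite('pics/c14.png',np.hstack([a[:600,:400],b[:600,:400]]))"
```

```text
w14 19.05 [0.5659 0.0144 0.2632] [ 3.14   -0.4371 -0.0343] 0.0634 [-0.1 -0.5 -2.7]
s14 19.1 [0.5659 0.0144 0.2631] [ 3.14   -0.437  -0.0343] 0.0635 [ 0.2  1.1 -2.7]
```

View pics/c14.png

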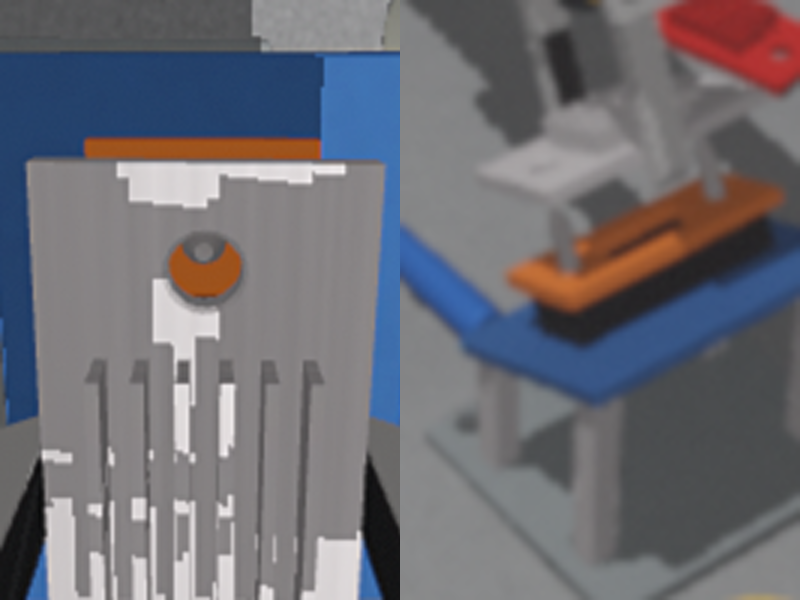

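>>> jog_arm:
  moves:
    - [0,0,0,4,0,-9,30]
    - [0,0,0,4,0,-9,30]
    - [0,0,0,4,0,-8.5,30]
    - [0,0,0,0,0,0,30]
    - [0,0,0,0,0,0,30]
    - [0,0,0,0,0,0,30]

```text
time: 19.9
tool_pos: [0.5779, 0.0144, 0.2367]
ee_rot: [3.14, -0.437, -0.034]
wrist_force: [0.6, -0.1, -2.8]
width: 0.0635
```

```bash
python3 snap.py wrist:w15 scene:s15; python3 -c "
import cv2;im=cv2.imread('pics/w15.png');a=cv2.resize(im[90:290,250:390],None,fx=3,fy=3,interpolation=2);im=cv2.imread('pics/s15.png')[150:270,290:370];b=cv2.resize(im,None,fx=5,fy=5,interpolation=2);import numpy as np;cv2.imwrite('pics/c15.png',np.hstack([a[:600,:400],b[:600,:400]]))"
```

```text
w15 19.9 [0.5779 0.0144 0.2367] [ 3.14   -0.4369 -0.0343] 0.0635 [ 0.6 -0.1 -2.8]
s15 19.95 [0.5779 0.0144 0.2367] [ 3.1401 -0.4371 -0.0343] 0.0642 [ 0.9  0.7 -2.8]
```

View pics/c15.png

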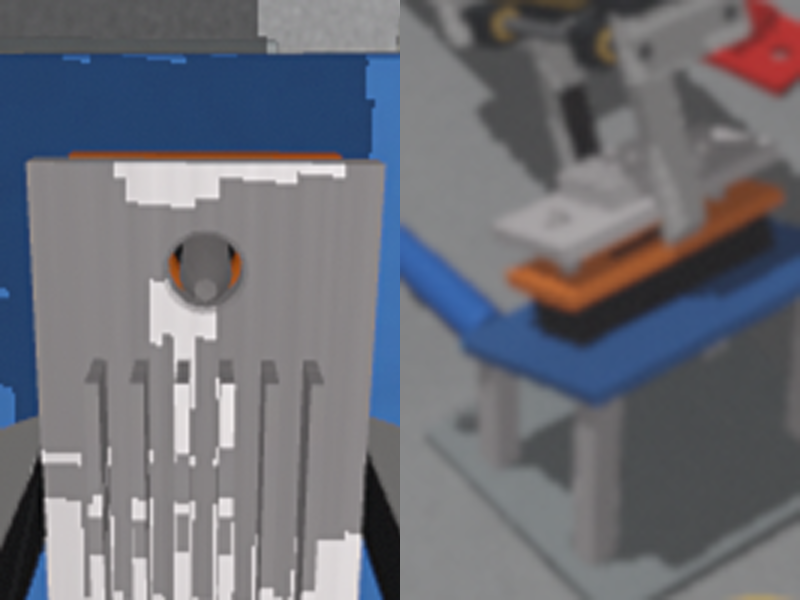

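>>> jog_arm:
  moves:
    - [0,0,0,2,0,-4.2,30]
    - [0,0,0,2,0,-4.2,30]
    - [0,0,0,2,0,-4.2,30]
    - [0,0,0,0,0,0,30]
    - [0,0,0,0,0,0,30]
    - [0,0,0,0,0,0,30]

```text
time: 20.75
tool_pos: [0.5839, 0.0144, 0.224]
ee_rot: [3.14, -0.437, -0.034]
wrist_force: [-0.8, 0.6, -2.7]
width: 0.0633
```

>>> jog_arm:
  moves:
    - [0,0,0,0.6,0,-1.3,30]
    - [0,0,0,0,0,0,30]
    - [0,0,0,0,0,0,30]
    - [0,0,0,0,0,0,30]

```text
time: 21.25
tool_pos: [0.5845, 0.0144, 0.2225]
ee_rot: [3.14, -0.437, -0.034]
wrist_force: [0.0, -0.1, -2.2]
width: 0.0639
```

>>> jog_arm:
  moves:
    - [0,0,0,0.6,0,-1.3,30]
    - [0,0,0,0,0,0,30]
    - [0,0,0,0,0,0,30]
    - [0,0,0,0,0,0,30]

```text
time: 21.75
tool_pos: [0.5849, 0.0144, 0.2221]
ee_rot: [3.14, -0.437, -0.034]
wrist_force: [-4.7, -0.1, 2.9]
width: 0.0638
```

Contact came at z≈0.222, matching the predicted home position. I'll press slightly more to confirm it stalls, then release.

>>> jog_arm:
  moves:
    - [0,0,0,0.9,0,-1.8,30]
    - [0,0,0,0,0,0,30]
    - [0,0,0,0,0,0,30]
    - [0,0,0,0,0,0,30]

```text
time: 22.25
tool_pos: [0.585, 0.0145, 0.2221]
ee_rot: [3.139, -0.436, -0.034]
wrist_force: [-15.4, -0.4, 11.3]
width: 0.064
```

>>> jog_arm:
  moves:
    - [0,0,0,-1.2,0,2.4,30]
    - [0,0,0,0,0,0,94]
    - [0,0,0,0,0,0,94]
    - [0,0,0,0,0,0,94]
    - [0,0,0,0,0,0,94]

```text
time: 22.88
tool_pos: [0.585, 0.0144, 0.2217]
ee_rot: [3.14, -0.437, -0.034]
wrist_force: [-1.0, 0.9, -0.2]
width: 0.094
```

>>> jog_arm:
  moves:
    - [0,0,0,-6,0,13,94]
    - [0,0,0,-13,0,27,94]
    - [0,0,0,-15,1,33,94]
    - [0,0,0,-9,1,20,94]
    - [0,0,0,0,0,0,94]
    - [0,0,0,0,0,0,94]

```text
time: 23.62
tool_pos: [0.5416, 0.0164, 0.3141]
ee_rot: [3.14, -0.436, -0.034]
wrist_force: [0.7, -0.1, -0.8]
width: 0.0943
```

```bash
python3 snap.py wrist:w16 scene:s16 top:t16; python3 -c "
import cv2;im=cv2.imread('pics/w16.png');a=cv2.resize(im[50:350,220:420],None,fx=2,fy=2,interpolation=2);im=cv2.imread('pics/s16.png')[165:240,300:350];b=cv2.resize(im,None,fx=8,fy=8,interpolation=2);import numpy as np;cv2.imwrite('pics/c16.png',np.hstack([a[:600],b[:600,:400]]))"
```

```text
w16 23.62 [0.5416 0.0164 0.3141] [ 3.14   -0.4358 -0.0344] 0.0943 [ 0.7 -0.1 -0.8]
s16 23.68 [0.5415 0.0164 0.3134] [ 3.1401 -0.4344 -0.0344] 0.0941 [-0.4 -0.2 -1. ]
t16 23.73 [0.5415 0.0164 0.313 ] [ 3.1401 -0.4338 -0.0344] 0.0939 [-0.1 -0.4 -0.2]
```

View pics/c16.png

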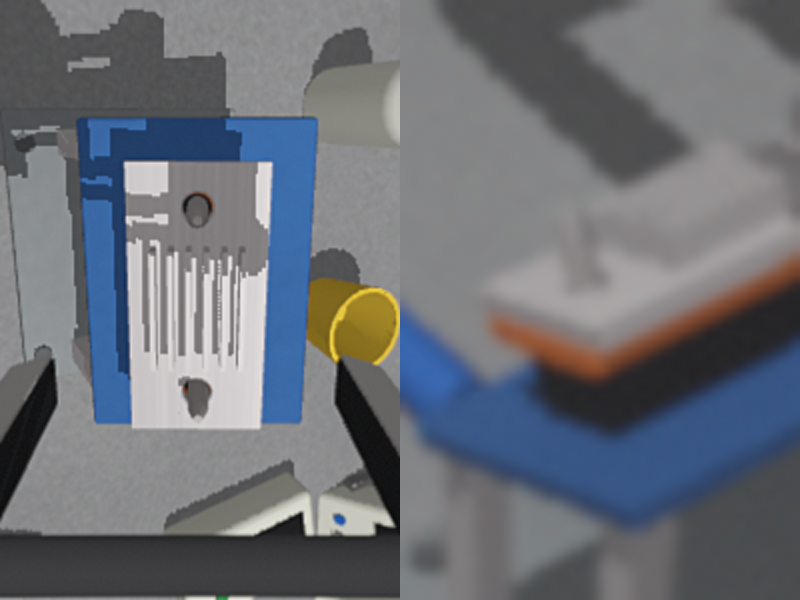

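View pics/s16.png

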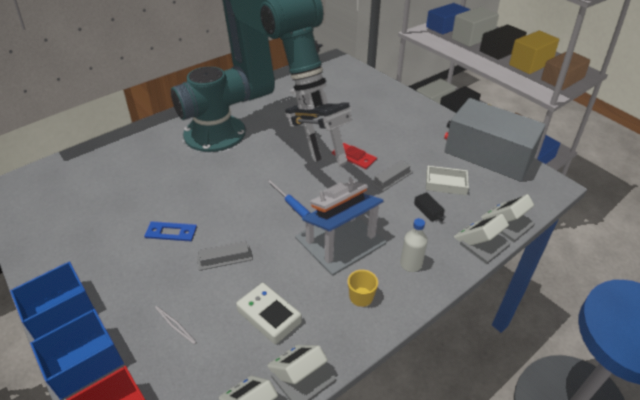

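The stack is flush and released, both pins show through the cover, the gripper is clear, and the bystanders haven't moved. I'm handing it in.

```bash
python3 -c "
from bench import *
print(close_job())"
```

```text
the job is handed in; nothing more can be done
None
```

The job is handed in. I threaded the orange gasket over both pins down to the black seat, then put the finned aluminium cover on top of it, fins outward, and let go of both.

- **Seating:** Both parts stopped moving when pressed lightly, at about 27 N for the gasket and 19 N for the cover. The cover's stopping height (TCP z 0.222 m) matched the one I predicted from the gasket.
- **Final pictures:** The wrist and scene views show the stack flush with both pins through the cover. The gripper is open and about 100 mm clear. As far as I can see, the bystanders, the blue gasket and the red cover are where they were.
- **Time:** about 24 s of the 64 s had passed when I took the last pictures.
- **Disagreements:** The cameras placed the seat up to about 3 mm apart, so I lined up each part in the wrist view before lowering it. While the gasket was pressed home, its +y pin sat about 1 mm off-centre in the hole, and I corrected for that with the cover. Pressing also gave a small sideways force, which was gone once I let go.

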